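Set the mould clamp and hold its spring jaw open

TASK

The mould clamp has to be made ready for a mould to be dropped in: turn its black knob until the red pointer of the stop plate lines up with the green tab (not the blue one). Then grip the yellow handle of the spring jaw, pull the jaw out until its own red pointer lines up with the orange tab, and keep it there: the program finishes while still gripping the handle and holding the jaw at the mark against its spring. Leave the stop on the green tab, and the other things on the bench where they are.

Things in the scene. Friction and masses are not known exactly. Their poses are not given: they have to be found in the camera images.
- clamp: Mould clamp, fixed to the bench: plate 170 (x) by 430 mm (y), top 12 mm above the bench. Origin on the bench at the middle; y runs along it. In y, mm: blue end block -207 (38 high), jaw handle -118 and jaw plate -30 when home, stop plate about +40 (both plates up to 55 above the bench), knob +140, all at x 0. A paper scale runs along y at x +66, tabs beside it at x +82.
- knob_grip (a point): Middle of the round black knob on its vertical axis, 62 mm above the bench: the height to grip. The knob is 42 mm across and 34 mm high (42 to 76 mm above the bench), standing on a blue block whose top is at 38 mm; nothing higher than its block within 70 mm of its axis. It can be gripped at any yaw.
- knob (a joint): Angle of the knob (rad), positive counter-clockwise seen from above, limits -3.4 to 3.4. It drives the stop plate through a rack: +1 rad moves the stop 10 mm along the clamp's +y. It stays where it is left (friction about 0.06 N m).
- stop_pointer (a point): Tip of the red pointer (5 mm wide) of the stop plate, on the paper scale, 17 mm above the bench. Moves along the clamp's y with the knob. It is lined up when its y in the clamp's frame equals that of the tab's centre.
- green_tab: Green tab, 24 x 8 x 10 mm (its x, y, z), fixed at the scale's outer edge: the mark for the stop. Origin: its underside, 12 mm above the bench, centred in its y (3 mm off centre in x); axes as the clamp's. It may lie on either side of the stop pointer, 10 to 28 mm away.
- blue_tab: Blue tab, the same shape: the mark for another mould, not to be used; it lies on the other side of the stop pointer.
- orange_tab: Orange tab, the same shape: the mark for the spring jaw, 30 to 52 mm toward -y from where the jaw pointer starts. Axes as the clamp's.
- jaw_handle (a point): Yellow handle of the spring jaw: a bar 84 mm long (along the clamp's x), 14 mm wide (y) and 18 mm high on two short posts (8 mm wide, 16 mm either side of the middle). This point: middle of the bar, 64 mm above the bench; its underside is 55 mm above the bench, and the steel slide under it has its top at 24 mm. Pinch it from above with the fingers closing along the clamp's y. Axes as the clamp's.
- jaw: The whole spring jaw: upright steel jaw plate 110 x 8 x 42 mm with its slide, yellow handle and red pointer. Origin: under the jaw plate, at bench height; the handle lies 88 mm toward -y of it. Axes as the clamp's.
- jaw_pointer (a point): Tip of the red pointer (5 mm wide) of the jaw plate, on the paper scale, 17 mm above the bench. It moves with the handle and lies 88 mm toward +y from it.
- jaw_slide (a joint): How far the jaw is pulled out from home (m), 0 to 0.070, growing toward the clamp's -y. A spring pulls it back to 0: 3.6 N at home, growing by 1.2 N per 10 mm; it goes home when let go.
- mould: Bystander, loose, to be left alone: red-brown silicone mould sheet, 90 x 140 x 29 mm, with six domes. Origin: centre of its underside.
- tape_roll: Bystander, loose, to be left alone: roll of brown tape standing flat, 90 mm across, 48 mm high. Origin: centre of its underside.
- mixing_cup: Bystander, loose, to be left alone: clear plastic cup, 70 mm across the rim, 95 mm high. Origin: centre of its underside.
- small_cup: Bystander, loose, to be left alone: grey plastic cup, 50 mm across the rim, 55 mm high. Origin: centre of its underside.
- tub: Bystander, loose, to be left alone: white open plastic tub, 100 x 120 x 55 mm. Origin: centre of its underside.
- resin_dome: Bystander, loose, to be left alone: red cast resin dome, 60 mm across, 29 mm high. Origin: centre of its underside.
- hardener: Bystander, loose, to be left alone: white bottle, 66 mm across, 170 mm high. Origin: centre of its underside.

How it is judged:
On the way, in this order (a step that is already met when the one before it is completed fails the run):
1. the stop pointer stands at the green tab (y of stop_pointer in the frame of green_tab between -0.003 and 0.003 m), for 0.3 s.
2. the gripped jaw is pulled out to the orange tab with the stop still at the green tab (all of step 1 and y of jaw_pointer in the frame of orange_tab between -0.004 and 0.004 m and distance between the grasp point and jaw_handle below 0.045 m and contact force between the fingers and jaw above 3 N), for 0.5 s.
At the end, for the whole second after the job is handed in: The stop pointer is within 3 mm of the green tab's centre along the clamp, the jaw pointer is within 4 mm of the orange tab's centre, the jaw is still, and the fingers hold its yellow handle (TCP within 45 mm of the bar's middle, contact force on the jaw more than 3 N) to the end (all of step 2 and velocity of joint jaw_slide between -0.01 and 0.01 m/s); the arm keeps its last pose, push and grip.
It fails at once if a bystander is moved by more than 20 mm (distance of any of mould, tape_roll, mixing_cup, small_cup, tub, resin_dome, hardener from where it was at the start of the episode above 0.02 m).
It also fails if it takes over 72 s, if anything falls off the work surface, if the arm or the gripper's body presses on something with over 40 N, if the wrist force passes 120 N, or if a joint passes its speed limit or range.

ROBOT

A 7-joint arm with a two-finger parallel gripper is mounted at the origin on the work surface. World frame = base frame: x ahead of the robot, y to its left, z up, the work surface at z = 0. Lengths are in m, angles in rad, forces in N, time in s.
With the tool pointing down it reaches from about 0.4 to 0.875 m from the base axis. Payload 19.3 kg.
Tool frame: the origin (TCP) lies between the finger pads, 19 mm behind the fingertips; this is the grasp point; z points along the fingers, y is the line along which they close (so a half turn about z gives the same grasp; the last joint's range is limited). The gripper opens to 85 mm and grips with 20 to 120 N. Pads are 22 mm wide; open, the fingers measure 114 mm over their backs; the gripper's body (76 mm by 85 mm) begins 54 mm behind the grasp point. The pads swing forward as they close: fully open they stand 13 mm farther back than shut.
Start: joints at [1.204, 0.521, -0.036, 1.599, 0.021, 1.021, -0.113], TCP at [0.183, -0.598, 0.25] pointing down, gripper open.
Joint ranges: [-2.91, 2.91], [-0.3, 2.13], [-1.5, 1.42], [0.17, 2.43], [-1.26, 4.41], [0.16, 1.93], [-2.52, 2.52]. Speed limits (rad/s): [1.89, 1.89, 2.39, 2.39, 3.01, 3.01, 3.01].

INTERFACE

Orientations are given as a unit quaternion [w, x, y, z].
In Python, from rig import r gives the robot as it stands. Calls block until the motion is done:
- r.move_to(position, orientation): joint-space move of the TCP to a pose.
- r.servo_line(position, rate=0.15, attitude=None, threshold=None): straight line of the TCP; attitude=None keeps the orientation; rate is the mean speed in m/s. With threshold (N) it stops when the force on the tool has changed by that much, and returns True; else False.
- r.movej(angles): joint-space move.
- r.ungrasp() and r.grasp(): open the fingers fully, or close them until they stop; the grip force is fixed at half the most.
- r.pause(seconds).
- r.solve_ik(position, orientation): joint angles nearest the present ones, or None.
- r.sense(): the state.
- r.camera(name): name is "scene" or "top"; returns a dict with "color" (400x640x3 uint8, red, green, blue), "range_z" (400x640 float32, m along the optical axis (not along the pixel's ray), 0 where there is no reading), "camera_matrix" (3x3 intrinsics, pixels), "distortion" ([k1, k2, p1, p2, k3] as OpenCV has them; the pictures are not rectified), "rvec" (rotation vector, rad) and "tvec" (3), from world to camera coordinates, as OpenCV has them. Camera axes: x right, y down, z forward; pixel columns grow to the right and rows downward; lengths in m; the calibration is good to about 2 mm. A picture is of the moment at which its call begins.
A pose or a line that the arm cannot do raises r.MotionError and nothing moves.
- r.job_done(): hands the job in; it is judged then, once.
The state is a dict: "time": time; "joints": joint angles; "qd": joint speeds; "effort": joint torques, N m; "tool_pos": TCP position; "tcp_rot": TCP orientation; "ft_force": force on the tool from outside, world axes, zero at the start; "moment": the same for the moment, N m; "opening": finger opening in m; "grasp_force": force on a finger pad.
Only numpy, scipy, OpenCV 4.12 (cv2) and the standard library are available. Lean on these libraries where they do the work, as an engineer would, in place of code of your own. Each camera call takes 0.05 s, during which the arm holds its last target. There are 200 camera calls.

## Working session

There is one attempt and no reset: what is moved stays moved. The work goes in short steps, each a Python script; the robot and the scene stay as the last script left them, time stands still between calls to the robot, and variables do not carry over. Pictures are saved under pics/ and viewed, at most 10 in all, crops included, and the job is handed in when it is done.

```bash
ls; mkdir -p pics
cat > h.py <<'E'
import numpy as np, cv2
from rig import r
def cam(n):
    c=r.camera(n); return c
def save(c,f,crop=None,k=1):
    im=c["color"][:,:,::-1]
    if crop: x0,y0,x1,y1=crop; im=im[y0:y1,x0:x1]
    cv2.imwrite(f,cv2.resize(im,None,fx=k,fy=k,interpolation=cv2.INTER_CUBIC))
def ray(c,uv):
    p=cv2.undistortPoints(np.array([[uv]],float),np.array(c["camera_matrix"],float),np.array(c["distortion"],float))[0,0]
    R=cv2.Rodrigues(np.array(c["rvec"],float))[0]; t=np.array(c["tvec"],float).ravel()
    return -R.T@t, R.T@np.array([p[0],p[1],1]), R, t
def at_z(c,uv,z):
    o,d,_,_=ray(c,uv); return o+d*(z-o[2])/d[2]
def at_depth(c,uv):
    o,d,_,_=ray(c,uv); u,v=map(int,np.round(uv)); return o+d*c["range_z"][v,u]
def tri(c1,a,c2,b):
    o1,d1,_,_=ray(c1,a); o2,d2,_,_=ray(c2,b)
    s=np.linalg.lstsq(np.c_[d1,-d2],o2-o1,rcond=None)[0]
    p,q=o1+s[0]*d1,o2+s[1]*d2
    return (p+q)/2,np.linalg.norm(p-q)
E
python3 - <<'E'
from h import *
import pickle
for n in("scene","top"):
    c=cam(n); pickle.dump(c,open(f"{n}0.pkl","wb")); save(c,f"pics/{n}0.png"); o=ray(c,(320,200)); print(n,o[0],o[1])
print(r.sense())
E
```

```text
pics
scene [1.39983202 0.507768   0.7054245 ] [-0.68210983 -0.50106959 -0.5326252 ]
top [ 0.49708827 -0.06410703  1.12596657] [ 0.08720097 -0.02079025 -0.99610785]
{'time': 0.1, 'joints': array([ 1.20379897,  0.52191001, -0.03631371,  1.59991552,  0.02123783,
        1.02110757, -0.11278117]), 'qd': array([ 0.00108676, -0.0018883 , -0.00129889, -0.0012812 ,  0.00069452,
       -0.00172203, -0.00178701]), 'effort': array([ 1.85403289e-03, -9.28498936e+01,  1.98365316e+00, -3.70534837e+01,
        1.81297527e-02,  5.31775833e-03,  1.76669414e-05]), 'tool_pos': array([ 0.1826628 , -0.59743542,  0.24952382]), 'tcp_rot': array([-4.61568864e-04,  9.89007880e-01,  1.47862048e-01, -1.22091384e-04]), 'ft_force': array([-0.54749256, -0.14383158, -0.12809377]), 'moment': array([ 0.03648003,  0.00674695, -0.02727357]), 'grasp_force': 0.0, 'opening': 0.08537507547116902}
```

View pics/top0.png

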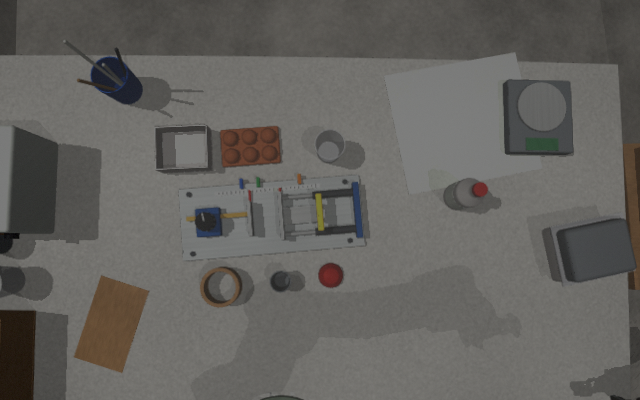

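View pics/scene0.png

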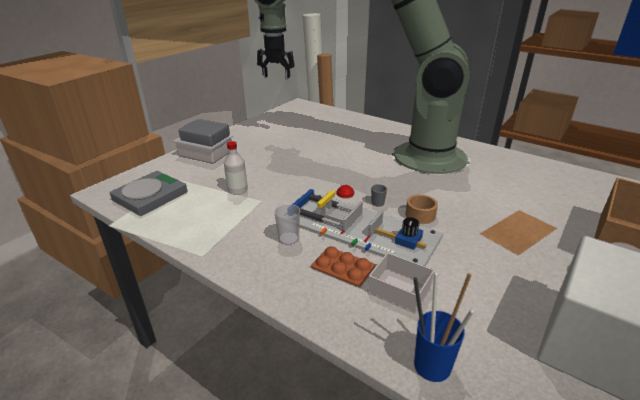

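Top view: the clamp spans about (180-367, 178-258), with the knob at (208,220), yellow handle at (320,212), and tabs blue (241,183), green (259,182), orange (299,179). Next, an enlarged crop of each view.

Run:
```python
from h import *
import pickle
c=pickle.load(open("top0.pkl","rb")); save(c,"pics/top0c.png",(175,168,375,268),4)
c=pickle.load(open("scene0.pkl","rb")); save(c,"pics/scene0c.png",(285,175,445,275),5)
```

```text
(no output)
```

View pics/top0c.png

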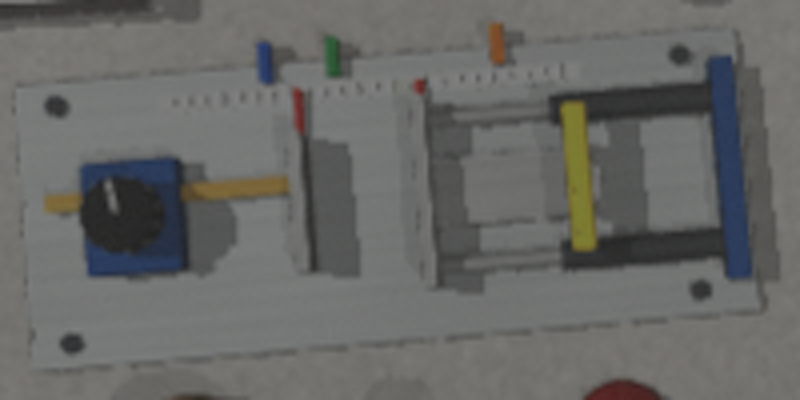

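View pics/scene0c.png

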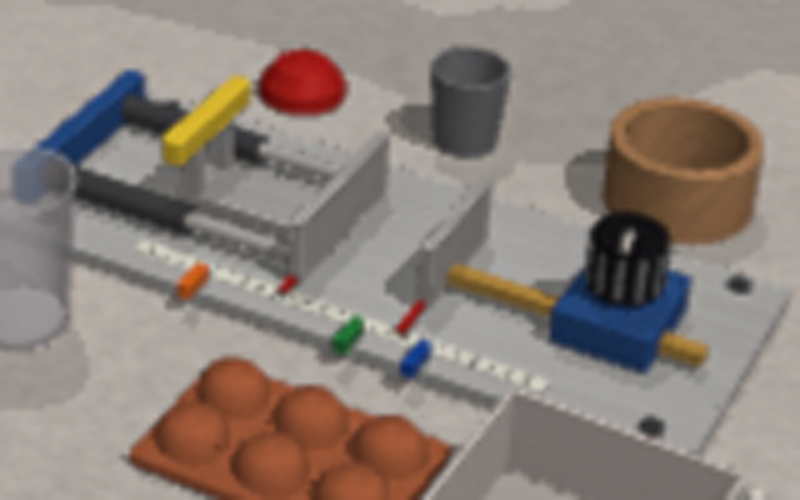

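Top crop (4x): blue tab (265,62), green (333,57), orange (498,43), stop pointer tip (298,92), jaw pointer tip (420,82), knob top (122,208), handle middle (579,175). Scene crop (5x): green (347,335), orange (193,280), knob top (629,232), handle middle of top (208,112). Plate corners in the top crop: (18,88), (735,30), (765,310), (33,368).

```bash
cat >> h.py <<'E'
def blobs(c,ofs=(175,168,375,268)):
    """subpixel centroids (full-image px) by hue in the clamp's area of the top picture"""
    x0,y0,x1,y1=ofs; k=4
    im=cv2.resize(c["color"][y0:y1,x0:x1],None,fx=k,fy=k,interpolation=cv2.INTER_CUBIC)
    h=cv2.cvtColor(im,cv2.COLOR_RGB2HSV); H,S,V=[h[...,i].astype(int) for i in range(3)]
    ms=dict(green=(H>50)&(H<90)&(S>100),blue=(H>100)&(H<130)&(S>130),orange=(H>6)&(H<17)&(S>130),
            yellow=(H>=22)&(H<35)&(S>130),red=((H<6)|(H>172))&(S>120))
    out={}
    for n,m in ms.items():
        _,_,st,ce=cv2.connectedComponentsWithStats(m.astype(np.uint8))
        out[n]=[((ce[i]+.5)/k-.5+[x0,y0],int(s[4]),s[:4]) for i,s in enumerate(st) if i and s[4]>60]
    return out
E
python3 - <<'E'
from h import *
import pickle
t=pickle.load(open("top0.pkl","rb")); s=pickle.load(open("scene0.pkl","rb"))
for n,l in blobs(t).items():
    for p,a,bb in l: print(n,p.round(2),a,bb,at_z(t,p,.022 if n!='yellow' else .073).round(4))
T=lambda u,v:((u+.5)/4-.5+175,(v+.5)/4-.5+168); S=lambda u,v:((u+.5)/5-.5+285,(v+.5)/5-.5+175)
for n,a,b in [("knobtop",(122,208),(629,232)),("handle",(579,175),(208,112)),("green",(333,57),(347,330)),("orange",(498,43),(193,277)),("h_far_end",(584,248),(240,85)),("h_near",(573,104),(176,142))]:
    print(n,*tri(t,T(*a),s,S(*b)),at_depth(t,T(*a)),at_depth(s,S(*b)))
C=np.array([at_z(t,T(*p),.012)[:2] for p in[(18,88),(735,30),(765,310),(33,368)]])
print(C,C.mean(0),[np.linalg.norm(C[i]-C[i-1]) for i in range(4)])
d=(C[0]+C[3]-C[1]-C[2]); print("yaw y-axis",np.arctan2(-d[0],d[1]))
E
```

```text
green [257.79 181.74] 301 [328  39  11  36] [0.6359 0.0592 0.022 ]
blue [240.89 183.17] 289 [260  44  11  37] [0.6323 0.0988 0.022 ]
blue [358.55 206.56] 102 [732 138   6  36] [ 0.5788 -0.178   0.022 ]
blue [210.8  209.86] 635 [ 91 162  82  20] [0.5691 0.1678 0.022 ]
blue [357.91 217.73] 319 [722 181  20  41] [ 0.5524 -0.1764  0.022 ]
blue [360.62 228.23] 89 [742 225   4  36] [ 0.5278 -0.1827  0.022 ]
blue [205.22 233.37] 1102 [ 90 247  89  27] [0.5143 0.1797 0.022 ]
blue [358.91 233.36] 172 [730 247  20  28] [ 0.5158 -0.1787  0.022 ]
orange [298.84 178.41] 391 [490  24  14  39] [ 0.6445 -0.0371  0.022 ]
yellow [319.29 211.42] 3166 [561 102  36 148] [ 0.5636 -0.0846  0.073 ]
red [279.6  189.06] 67 [417  81   7  11] [0.619  0.0079 0.022 ]
red [249.4  195.06] 233 [295  90   9  41] [0.6044 0.0784 0.022 ]
red [329.9  265.87] 770 [588 383  66  17] [ 0.4399 -0.1108  0.022 ]
knobtop [0.54298562 0.16979354 0.07771408] 0.0034376952836793107 [0.54398342 0.16928058 0.07300261] [0.54223503 0.17130522 0.07804603]
handle [ 0.56365124 -0.08453001  0.07082642] 0.0007163408831797209 [ 0.5639347  -0.0
[... 218 characters left out ...]
37025  0.02078311] 0.0008763381055527382 [ 0.64427493 -0.03781667  0.02422868] [ 0.6435588  -0.03750299  0.02013428]
h_far_end [ 0.5234256  -0.08843298  0.06797137] 0.0013866980240400662 [ 0.52295614 -0.08777005  0.07163639] [ 0.5328196  -0.0828718   0.07455335]
h_near [ 0.60289281 -0.08013016  0.07232246] 0.00274490671669358 [ 0.60357433 -0.08125532  0.07320608] [ 0.60419856 -0.07747177  0.07386765]
[[ 0.61729923  0.24571672]
 [ 0.654775   -0.17876677]
 [ 0.48821958 -0.19620342]
 [ 0.45282085  0.23284718]] [0.55327867 0.02589843] [np.float64(0.16498109167776553), np.float64(0.42613456291655744), np.float64(0.16746565480540868), np.float64(0.43050840969268134)]
yaw y-axis 0.08517315693029055
```

Clamp yaw is about 0.088 and its origin about (0.553, 0.030). The stop pointer is about 22 mm on the +y side of green, so the knob turns about -2.2 rad. The jaw pull is about 47 mm. I'll check IK over the yaw range and approach the knob.

```bash
cat >> h.py <<'E'
YAW=.088
Y=np.array([-np.sin(YAW),np.cos(YAW)])
KN=np.array([.542,.170]); HD=np.array([.5636,-.0846])
q=lambda f:[0,np.cos(f/2),np.sin(f/2),0]
def marks(c):
    """(stop-green, jaw-orange) along the clamp's y, mm, plus raw values"""
    b=blobs(c); pr=lambda p,z:at_z(c,p,z)[:2]@Y*1e3
    inside=lambda l:[x for x in l if at_z(c,x[0],.02)[0]>.585]
    one=lambda n:max(inside(b[n]),key=lambda x:x[1])[0]
    g,o=pr(one("green"),.022),pr(one("orange"),.022)
    red=sorted(pr(x[0],.018) for x in inside(b["red"]))
    return dict(green=g,orange=o,red=red)
E
python3 - <<'E'
from h import *
import pickle
print(marks(pickle.load(open("top0.pkl","rb"))))
for f in np.arange(-2.4,2.5,.4):
    for z in(.062,):
        j=r.solve_ik([*KN,z],q(f)); print(round(f,2),None if j is None else np.round(j,2))
E
```

```text
{'green': np.float64(3.103421525741065), 'orange': np.float64(-93.60233707049649), 'red': [np.float64(-46.34339414236544), np.float64(25.447879510925656)]}
-2.4 [ 0.29  0.97 -1.08  1.84  1.02  1.01  1.08]
-2.0 [ 0.38  1.11 -1.28  1.84  1.17  1.2   1.39]
-1.6 [-1.09  1.14  1.16  1.91 -1.26  1.07 -2.51]
-1.2 [-0.82  0.81  0.62  1.9  -0.74  0.67 -2.52]
-0.8 [-0.62  0.73  0.3   1.89 -0.37  0.58 -2.45]
-0.4 [-0.33  0.7  -0.11  1.88  0.13  0.58 -2.49]
-0.0 [-0.24  0.7  -0.24  1.87  0.28  0.6  -2.23]
0.4 [-0.16  0.72 -0.36  1.87  0.4   0.63 -1.93]
0.8 [-0.08  0.73 -0.47  1.86  0.51  0.67 -1.62]
1.2 [-0.03  0.75 -0.54  1.86  0.58  0.69 -1.28]
1.6 [-0.04  0.75 -0.52  1.86  0.56  0.69 -0.87]
2.0 [-0.08  0.73 -0.46  1.86  0.51  0.66 -0.42]
2.4 [-0.07  0.74 -0.48  1.86  0.52  0.67 -0.03]
```

Run:
```python
from h import *
r.move_to([.183,-.598,.36],q(.297))
r.move_to([*KN,.33],q(2.6)); 
s=r.sense(); print(s["time"],s["joints"].round(2),s["tool_pos"])
r.servo_line([*KN,.11])
c=cam("top"); save(c,"pics/k1.png",(140,140,300,260),4)
c2=cam("scene"); save(c2,"pics/k1s.png",(340,150,460,260),5)
try: print(marks(c))
except Exception as e: print(e)
```

```text
3.5917 [ 0.36  0.58 -1.16  1.61  0.54  1.31  0.14] [0.54229188 0.16926529 0.32987682]
{'green': np.float64(3.057627868934029), 'orange': np.float64(-93.67917355140285), 'red': [np.float64(-46.423583479497694), np.float64(25.37181551787241)]}
```

View pics/k1s.png

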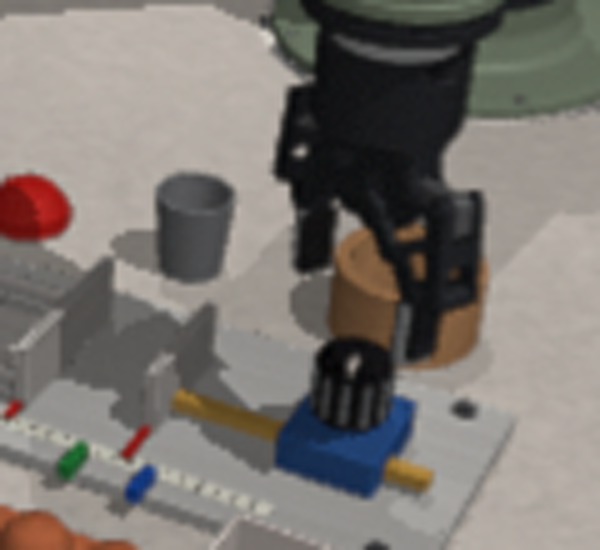

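View pics/k1.png

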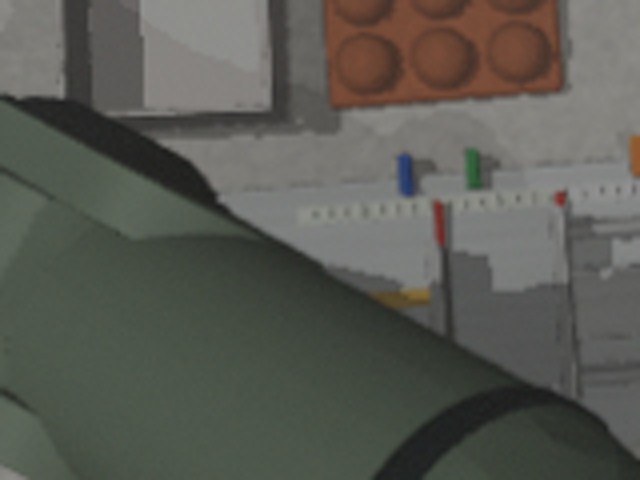

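The gripper stands centred above the knob, and the pointer and tabs stay visible to the top camera: stop (438,222), green (473,168). Descend, grip, and turn in one stroke.

Run:
```python
from h import *
print(r.servo_line([*KN,.062],rate=.08,threshold=12), r.sense()["tool_pos"])
r.grasp(); s=r.sense(); print(s["time"],s["opening"],s["grasp_force"],s["ft_force"],s["tool_pos"])
p=s["tool_pos"]; f=2.6
for i in range(6):
    f-=.3
    r.servo_line(list(p),attitude=q(f),rate=.1)
    s=r.sense(); m=marks(cam("top")); print(round(s["time"],2),round(f,2),s["ft_force"].round(1),s["moment"][2].round(2),s["tool_pos"].round(4),s["joints"][6].round(2),np.round(m["red"],1),round(m["green"],1))
```

```text
False [0.5420588  0.17025787 0.06214546]
6.5417 0.04084862791992066 58.95585536956787 [-7.29086578 -6.39503124 14.49102366] [0.54173752 0.16914674 0.06249646]
6.99 2.3 [-5.7 -4.1  5.6] -0.03 [0.5412 0.1685 0.0626] -0.39 [-46.4  22.2] 3.0
7.49 2.0 [-11.2  -8.3  11.5] -0.0 [0.5405 0.168  0.0626] -0.65 [-46.4  19.3] 3.0
7.99 1.7 [-16.9  -9.4  17.1] -0.03 [0.5398 0.1677 0.0625] -0.91 [-46.4  16.4] 3.1
8.49 1.4 [-22.4  -9.8  23. ] -0.04 [0.5389 0.1677 0.0625] -1.17 [-46.4  13.5] 3.1
8.99 1.1 [-28.3  -8.6  25.5] -0.03 [0.5382 0.168  0.0624] -1.41 [-46.4  10.4] 3.1
9.49 0.8 [-32.   -6.9  28.5] -0.02 [0.5375 0.1685 0.0624] -1.66 [-46.4   7.4] 3.1
```

Turning works at about 3 mm per 0.3 rad, but side force is building up. I'll rebase the target on the actual position and finish the turn.

Run:
```python
from h import *
f=.8
def look():
    s=r.sense(); m=marks(cam("top")); e=m["red"][-1]-m["green"]
    print(round(s["time"],2),round(f,3),s["ft_force"].round(1),s["tool_pos"].round(4),np.round(m["red"],1),round(e,2)); return e
r.servo_line(list(r.sense()["tool_pos"]),attitude=q(f),rate=.05); e=look()
for i in range(6):
    if abs(e)<.35: break
    f-=np.clip(e/10,-.2,.2)
    r.servo_line(list(r.sense()["tool_pos"]),attitude=q(f),rate=.05); r.pause(.2); e=look()
r.ungrasp(); r.pause(.3); look()
p=r.sense()["tool_pos"]; r.servo_line([p[0],p[1],.2]); look(); print(r.sense()["opening"],r.sense()["joints"].round(2))
```

```text
9.79 0.8 [-5.7 -1.   7.9] [0.5371 0.1684 0.0626] [-46.4   7.3] 4.27
10.39 0.6 [-5.9  2.4  4.9] [0.5367 0.1688 0.0626] [-46.3   5.5] 2.39
10.99 0.4 [-6.   1.9  4.1] [0.5364 0.1693 0.0626] [-46.4   3.5] 0.37
11.49 0.363 [-3.9  2.8  4.5] [0.5363 0.1694 0.0626] [-46.4   3. ] -0.05
12.35 0.363 [ 0.8  0.1 -0.8] [0.5364 0.1692 0.0626] [-46.3   3. ] -0.05
13.47 0.363 [ 0.8 -0.   0.2] [0.536  0.1691 0.1992] [-46.3   3. ] -0.05
0.08525392733081755 [-0.05  0.52 -0.5   1.8   0.31  0.9  -1.9 ]
```

Stop is set (error about 0.05 mm, held after release). Next, the handle.

Run:
```python
from h import *
for f in (YAW,YAW-np.pi,YAW+np.pi):
    for d in (0,.047):
        j=r.solve_ik([*(HD-Y*d),.064],q(f)); print(f,d,None if j is None else j.round(2))
f=YAW
p=r.sense()["tool_pos"]; r.servo_line([p[0],p[1],.27])
r.move_to([*HD,.27],q(f)); r.servo_line([*HD,.12]); s=r.sense(); print(s["time"],s["tool_pos"],s["joints"].round(2))
save(cam("scene"),"pics/h1s.png",(270,140,400,250),5)
```

```text
0.088 0 [ 0.28  0.71 -0.34  1.86  0.37  0.63 -1.77]
0.088 0.047 [ 0.36  0.73 -0.33  1.83  0.37  0.65 -1.68]
-3.053592653589793 0 [ 0.71  0.93 -1.02  1.84  0.98  0.97  0.91]
-3.053592653589793 0.047 [ 0.78  0.95 -1.02  1.8   0.97  0.99  1.  ]
3.229592653589793 0 [ 0.71  0.93 -1.02  1.84  0.98  0.97  0.91]
3.229592653589793 0.047 [ 0.78  0.95 -1.02  1.8   0.97  0.99  1.  ]
16.2833 [ 0.56405003 -0.08445705  0.12075464] [ 0.3   0.62 -0.36  1.84  0.31  0.73 -1.71]
```

View pics/h1s.png

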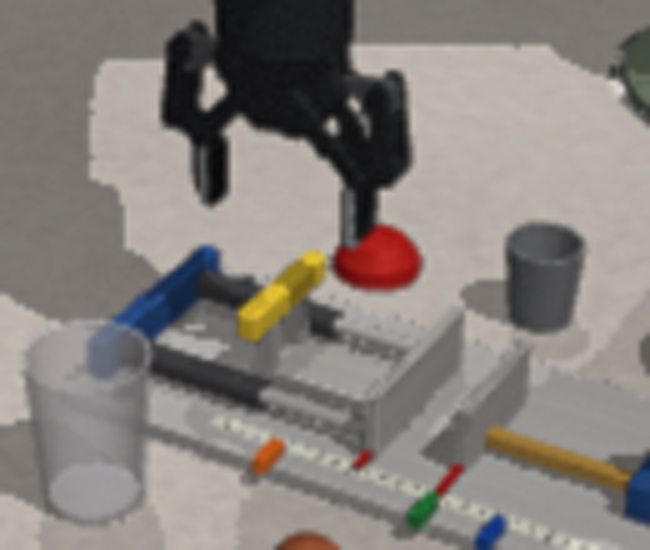

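The fingers at (208,190) and (352,230) straddle the yellow bar (283,297), and the stop pointer (450,480) points at the green tab (423,510). Descend, grip, and pull with camera feedback.

Run:
```python
from h import *
print(r.servo_line([*HD,.064],rate=.08,threshold=12), r.sense()["tool_pos"])
r.grasp(); s=r.sense(); print(s["time"],s["opening"],s["grasp_force"],s["ft_force"],s["tool_pos"])
def look():
    s=r.sense(); m=marks(cam("top")); e=m["red"][0]-m["orange"]
    print(round(s["time"],2),s["opening"].round(4),s["grasp_force"].round(1),s["ft_force"].round(1),s["tool_pos"].round(4),np.round(m["red"],1),round(m["green"],1),round(m["orange"],1),round(e,2)); return e
e=look(); p=s["tool_pos"].copy()
for i in range(8):
    if abs(e)<.5: break
    p[:2]-=Y*np.clip(e,-15,15)*1e-3
    r.servo_line(list(p),rate=.05); r.pause(.3); e=look()
r.pause(1); look(); save(cam("top"),"pics/end.png",(175,148,375,268),4)
```

```text
False [ 0.5638349  -0.08455814  0.06424242]
17.8333 0.013022717246259292 59.972164034843445 [ 0.13614123 -8.36317112  4.67010747] [ 0.56377411 -0.08615447  0.0643254 ]Traceback (most recent call last):
  File "<stdin>", line 7, in <module>
  File "<stdin>", line 5, in look
  File "h.py", line 43, in marks
    g,o=pr(one("green"),.022),pr(one("orange"),.022)
                                 ~~~^^^^^^^^^^
  File "h.py", line 42, in <lambda>
    one=lambda n:max(inside(b[n]),key=lambda x:x[1])[0]
                 ~~~^^^^^^^^^^^^^^^^^^^^^^^^^^^^^^^^
ValueError: max() iterable argument is empty
```

The arm hides the orange tab from the top camera. I'll pull by TCP displacement (47.3 mm, from the earlier measurement) and verify with the scene camera.

Run:
```python
from h import *
s=r.sense(); p0=s["tool_pos"].copy(); p=p0.copy(); print(p0, s["ft_force"])
for k in range(4):
    d=-(r.sense()["tool_pos"]-p0)[:2]@Y
    if abs(d-.0473)<.0004: break
    p[:2]-=Y*(.0473-d); r.servo_line(list(p),rate=.05); r.pause(.3)
    s=r.sense(); print(round(s["time"],2),s["opening"].round(4),s["grasp_force"],s["ft_force"].round(1),s["tool_pos"].round(4),-(s["tool_pos"]-p0)[:2]@Y)
c=cam("scene"); save(c,"pics/end.png",(300,190,400,265),8)
for n,l in blobs(c,(300,190,400,265)).items():
    if n in("red","orange","green","blue"):
        for u,a,bb in l:
            w=at_z(c,u,.018); print(n,u.round(2),a,bb,w.round(4),(w[:2]@Y*1e3).round(1))
t=cam("top"); print([ (n,[(at_z(t,x[0],.02)[:2]@Y*1e3).round(1) for x in l if at_z(t,x[0],.02)[0]>.585]) for n,l in blobs(t).items()])
```

```text
[ 0.56378542 -0.08617073  0.06434755] [ 0.42764907 -7.99331207  4.82879417]Traceback (most recent call last):
  File "<stdin>", line 7, in <module>
AttributeError: 'float' object has no attribute 'round'
```

```bash
cat > chk.py <<'E'
from h import *
p0=np.array([.56378542,-.08617073,.06434755])
s=r.sense(); print(s["time"],s["opening"],s["grasp_force"],s["ft_force"].round(1),s["tool_pos"].round(4),-(s["tool_pos"]-p0)[:2]@Y)
c=cam("scene"); save(c,"pics/end.png",(300,190,400,265),8)
for n,l in blobs(c,(300,190,400,265)).items():
    if n in("red","orange","green","blue"):
        for u,a,bb in l:
            w=at_z(c,u,.018); print(n,u.round(2),a,bb,w.round(4),(w[:2]@Y*1e3).round(1))
t=cam("top"); print([(n,[float((at_z(t,x[0],.02)[:2]@Y*1e3).round(1)) for x in l if at_z(t,x[0],.02)[0]>.585]) for n,l in blobs(t).items()])
E
python3 chk.py
```

```text
19.3083 0.013054802096527256 59.88036632537842 [-2.1  8.8  3.1] [ 0.5678 -0.1316  0.0643] 0.04556293893362176
green [354.01 241.68] 362 [207 194  23  28] [0.636  0.0587 0.018 ] 2.6
blue [301.59 200.48] 564 [ 0 16 25 54] [ 0.5549 -0.1838  0.018 ] -231.8
blue [397.57 238.48] 657 [381 168  19  49] [0.5555 0.1471 0.018 ] 97.7
blue [367.47 246.35] 350 [261 213  22  28] [0.6323 0.0982 0.018 ] 42.3
orange [323.16 230.69] 438 [ 82 151  27  28] [ 0.6439 -0.0374  0.018 ] -93.8
orange [339.07 258.27] 9813 [ 48 228 251  72] [0.7161 0.0643 0.018 ] 1.1
red [345.03 192.97] 1821 [148   0  68  31] [ 0.4391 -0.0987  0.018 ] -136.9
red [328.03 226.27] 112 [107 140  14  15] [ 0.6188 -0.0385  0.018 ] -92.7
red [359.51 235.17] 206 [229 171  22  25] [0.6028 0.0556 0.018 ] 2.4
[('green', [3.3]), ('blue', [43.0]), ('orange', [-93.6]), ('yellow', []), ('red', [2.8])]
```

View pics/end.png

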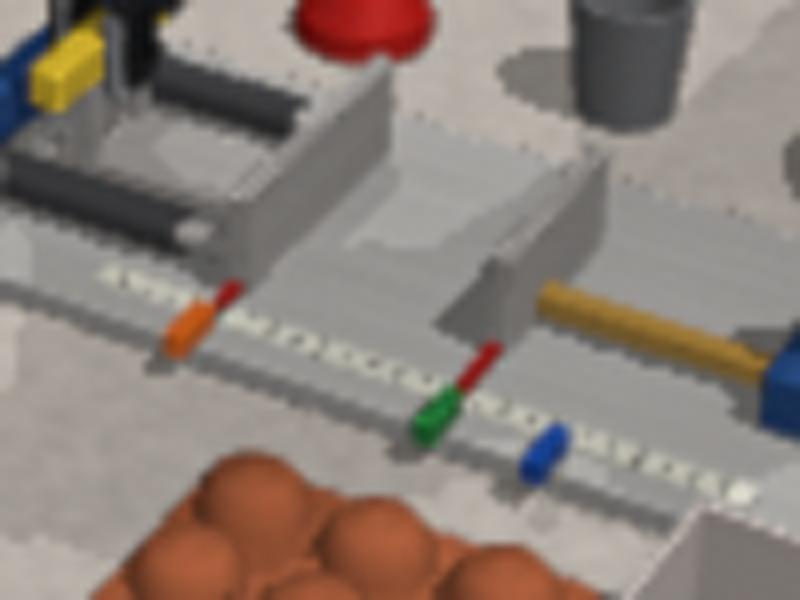

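The picture shows the stop pointer (480,365) in line with green (437,417), and the jaw pointer (228,295) nearly in line with orange (190,330). It's about 1.3 mm short, so I'll nudge it, confirm, and hand in.

```bash
python3 - <<'E'
from h import *
p=np.array([.56378542,-.08617073,.06434755]); p[:2]-=Y*(.0473+.0014)
r.servo_line(list(p),rate=.03); r.pause(.8)
E
python3 chk.py | grep -v blue; python3 -c "
from rig import r
print(r.job_done())"
```

```text
20.4583 0.012745275612414566 59.892239570617676 [-2.2  9.   3.3] [ 0.568  -0.1329  0.0643] 0.04693310899175454
green [354.02 241.68] 366 [207 194  23  28] [0.636  0.0587 0.018 ] 2.6
orange [323.19 230.65] 446 [ 82 150  27  29] [ 0.6437 -0.0375  0.018 ] -93.9
orange [339.06 258.27] 9816 [ 48 228 251  72] [0.7161 0.0643 0.018 ] 1.1
red [345.02 192.93] 1803 [148   0  68  31] [ 0.4389 -0.0989  0.018 ] -137.1
red [327.73 226.24] 107 [106 140  13  14] [ 0.6192 -0.0392  0.018 ] -93.5
red [359.51 235.16] 207 [229 171  22  25] [0.6027 0.0555 0.018 ] 2.4
the job is handed in; nothing more can be done
None
```

I handed the job in at about 20.5 s with the gripper still holding the jaw handle: by camera the stop pointer is about 0.2 mm from the green tab and the jaw pointer about 0.4 mm from the orange tab; the hand-in returned no verdict.

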